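Gauge film-roll mandrels, thick to thin, until one passes

TASK

Find the thickest laminator mandrel that goes through the yellow-ringed hole of the gauge plate: starting with the thickest and working down one at a time, stand each squarely on that hole and press it lightly, never forcing it. Stand each one that is refused upright in the red tray, and let go of it, before trying the next; push the first one that passes right down until its foot rests on the gauge's base and leave it standing there. Leave the thinner mandrels and all the other things on the table where they are.

Things in the scene. Friction and masses are not known exactly. Their poses are not given: they have to be found in the camera images.
- m35_mid (a point): Centre (half-way up its 145 mm) of a mandrel with a red handle: aluminium shank 35 mm in diameter up to 85 mm above the foot, then a red handle 22 mm in diameter up to 145 mm. z runs up along it; the foot is 72.5 mm below this point, the middle of the handle 42.5 mm above it. Starts standing free on the table. 0.1 to 0.3 kg.
- m30_mid (a point): Centre (half-way up its 145 mm) of a mandrel with a blue handle: aluminium shank 30 mm in diameter up to 85 mm above the foot, then a blue handle 22 mm in diameter up to 145 mm. z runs up along it; the foot is 72.5 mm below this point, the middle of the handle 42.5 mm above it. Starts standing free on the table. 0.1 to 0.3 kg.
- m25_mid (a point): Centre (half-way up its 145 mm) of a mandrel with a green handle: aluminium shank 25 mm in diameter up to 85 mm above the foot, then a green handle 22 mm in diameter up to 145 mm. z runs up along it; the foot is 72.5 mm below this point, the middle of the handle 42.5 mm above it. Starts standing free on the table. 0.1 to 0.3 kg.
- m20_mid (a point): Centre (half-way up its 145 mm) of a mandrel with a black handle: aluminium shank 20 mm in diameter up to 85 mm above the foot, then a black handle 22 mm in diameter up to 145 mm. z runs up along it; the foot is 72.5 mm below this point, the middle of the handle 42.5 mm above it. Starts standing free on the table. 0.1 to 0.3 kg.
- gauge_hole (a point): Centre of the yellow-ringed middle hole at the top face of the steel gauge plate, 75 mm above the table. The hole, 32 mm across with a 1.5 mm chamfer, goes right through the 12 mm thick plate (100 mm along x, 190 mm along y; z up). A mandrel that passes comes to rest with its foot on the stand's base, 65 mm below this point, its handle above the plate.
- tray_in (a point): Centre of the inner floor, 5 mm above the table, of the shallow red plastic reject tray: 120 mm along this frame's x by 180 mm along its y outside, walls 5 mm thick and 30 mm tall, open on top, fixed.
- m35: The red-handled 35 mm mandrel; origin at the centre of its foot, z up along it.
- m30: The blue-handled 30 mm mandrel; origin at the centre of its foot.
- gauge: The grey gauge stand, fixed, 110 x 200 mm; origin on the table under the ringed hole, axes as the hole's; base 10 mm thick, end walls at its +y and -y ends. Its plate also has a 27 mm hole 58 mm to -y and a 22 mm hole 55 mm to +y, without rings: neither is wanted.
- spray: Bystander, loose: blue spray can, 52 mm in diameter, 205 mm tall: the tallest thing on the table. Origin at the centre of its underside.
- glue: Bystander, loose: glue bottle, 56 mm in diameter, 150 mm tall. Origin at the centre of its underside.
- penpot: Bystander, loose: black pen pot, 66 mm in diameter, 95 mm tall, its pens to 116 mm. Origin at the centre of its underside.
- tape: Bystander, loose: roll of tape lying flat, 84 mm in diameter, 40 mm tall. Origin at the centre of its underside.
- mug: Bystander, loose: white mug, 80 mm in diameter, 95 mm tall, handle on its +y side reaching about 75 mm from its axis. Origin at the centre of its underside.
- stapler: Bystander, loose: blue and black stapler, 150 x 36 mm, 65 mm tall, long along its x. Origin at the centre of its underside.
- driver: Bystander, loose: screwdriver lying flat, 190 mm long along its x, under 40 mm tall. Origin at the middle of its length, at or near the table.
- staples: Bystander, loose: cardboard box, 60 x 90 mm, 35 mm tall. Origin at the centre of its underside.
Mind the look-alikes: they are no part of the job. Leave any purple look-alike of the m30 alone.

How it is judged (in metres and radians):
On the way, in this order (a step that is already met when the one before it is completed fails the run):
1. the red 35 mm mandrel is stood on the ringed hole and pressed (over 2 N), and is refused (horizontal distance between m35_mid and gauge_hole below 0.008 m and height (world z) of m35_mid between 0.138 and 0.154 m and angle between m35_mid's own z axis and vertical below 0.12 rad and contact force between m35 and gauge above 2 N), for 0.1 s.
2. the red mandrel stands released in the red tray (x of m35_mid in the frame of tray_in between -0.055 and 0.055 m and y of m35_mid in the frame of tray_in between -0.085 and 0.085 m and height (world z) of m35_mid below 0.083 m and angle between m35_mid's own z axis and vertical below 0.08 rad and linear speed of m35 below 0.03 m/s and contact force between m35 and the fingers below 0.1 N), for 0.2 s.
3. the blue 30 mm mandrel goes through the ringed hole down to the base (horizontal distance between m30_mid and gauge_hole below 0.006 m and height (world z) of m30_mid below 0.087 m and angle between m30_mid's own z axis and vertical below 0.08 rad), for 0.2 s.
At the end, for the whole second after the job is handed in: The red mandrel stands upright (0.08 rad), still and released, on the tray's floor; the blue one stands still and released through the ringed hole (6 mm, 0.08 rad), its foot on the base (4.5 mm); the green and black ones and all bystanders are within 30 mm of their starts (all of step 2 and all of step 3 and linear speed of m30 below 0.03 m/s and contact force between m30 and the fingers below 0.1 N and distance of each of m25_mid, m20_mid, spray, glue, penpot, tape, mug, stapler, driver, staples from where it was at the start of the episode below 0.03 m); the robot touches nothing.
It fails at once if a mandrel standing on the plate is forced (over 60 N) ((contact force between m35 and gauge above 60 N and height (world z) of m35_mid above 0.13 m) or (contact force between m30 and gauge above 60 N and height (world z) of m30_mid above 0.13 m)).
It fails at once if a thinner mandrel (green or black) is disturbed (moved over 30 mm) (distance of any of m25_mid, m20_mid from where it was at the start of the episode above 0.03 m).
It fails at once if another thing on the table is knocked or shifted (over 30 mm) (distance of any of spray, glue, penpot, tape, mug, stapler, driver, staples from where it was at the start of the episode above 0.03 m).
It also fails if it takes over 66 s, if anything falls off the work surface, if the arm or the gripper's body presses on something with over 40 N, if the wrist force passes 120 N, or if a joint passes its speed limit or range.

ROBOT

A 6-joint arm with a two-finger parallel gripper is mounted at the origin on the work surface. World frame = base frame: x ahead of the robot, y to its left, z up, the work surface at z = 0. Lengths are in mm, angles in rad, forces in N, time in s.
With the tool pointing down it reaches from about 350 to 975 mm from the base axis. Payload 7.1 kg.
Tool frame: the origin (TCP) lies at the centre of the arm's flange, where the gripper is bolted on; the fingertips stand 182 mm ahead of it and the grasp point (between the pads) lies 163 mm ahead of it; z points along the fingers, y is the line along which they close (so a half turn about z gives the same grasp; the last joint's range is limited). The gripper opens to 88 mm and grips with 3 to 60 N. Pads are 20 mm wide; open, the fingers measure 115 mm over their backs; the gripper's body (75 mm by 178 mm) begins 61 mm behind the grasp point.
Start: joints at [-1.225, 0.423, 1.63, -0, 1.089, -0.019], TCP at [222.993, -583.85, 404.675] pointing down, gripper open.
Joint ranges: [-3, 3], [-0.9, 2.11], [0.09, 2.58], [-1.31, 4.45], [0.11, 2.69], [-2.54, 2.54]. Speed limits (rad/s): [2.39, 2.39, 3.01, 3.14, 3.14, 3.14].

INTERFACE

Orientations are given as a rotation vector (axis times angle).
In Python, from workcell import readout, get_image, ctrl gives the robot as it stands.
- The arm moves only by the tool step_arm, never from a script. Its argument "targets" is a list that holds one entry, the list of rows, each a list of 7 numbers: the shift along the world's x, y, z as a fraction of full scale, then the turn, a rotation vector about the world's x, y, z as a fraction of full scale, then the opening, from 0 (shut) to 1 (fully open). In form: [[[dx, dy, dz, wx, wy, wz, claw], ...]]. A call has exactly 5 rows; each row shifts and turns the commanded pose from where the row before left it; what a row does not reach is not made up. Full scale, the value 1, is 0.05 m for a shift and 4 degrees for a turn. A row lasts 1/8 s, in which the tool goes at most 62.5 mm and 10.7 degrees, less where a joint would pass 70% of its speed; a pose out of reach is approached as far as the arm can. A call with a number of a shift or a turn outside -1 to 1 is refused whole. A call with a gripper value outside its range is refused whole. The fingers move at their own pace and stop on an object; the grip force is fixed at half the most. Time passes only in rows, so rows that do not move let the fingers close, or fill a call up. It gives the time, the measured TCP pose, the force, the opening and the grip force at its end, in the units of the state.
- readout.get_obs(): the state, without advancing time (a new reading comes with each control period).
- get_image(name): name is "scene" or "side" or "wrist"; returns a dict with "pixels" (420x560x3 uint8, red, green, blue), "intrinsics" (3x3 intrinsics, pixels), "extrinsics" (4x4, takes a point from world to camera coordinates). Camera axes: x right, y down, z forward; pixel columns grow to the right and rows downward; lengths in mm; the calibration is good to about 2 mm. A picture is of the moment at which its call begins. There is no depth.
- ctrl.close_job(): hands the job in; it is judged then, once.
The state is a dict: "t": time; "qpos": joint angles; "qvel": joint speeds; "joint_torque": joint torques, N m; "ee_pos": TCP position; "orientation": TCP orientation; "ft_force": force on the tool from outside, world axes, zero at the start; "moment": the same for the moment, N m; "width": finger opening in mm; "grasp_force": force on a finger pad.
Only numpy, scipy, OpenCV 4.12 (cv2) and the standard library are available. Lean on these libraries where they do the work, as an engineer would, in place of code of your own. Each camera call takes 0.05 s, during which the arm holds its last target. There are 200 camera calls.

## Working session

There is one attempt and no reset: what is moved stays moved. The work goes in short steps, Python scripts to look and compute and a tool call to move; the robot and the scene stay as the last step left them, time stands still between calls to the robot, and variables do not carry over. Pictures are saved under pics/ and viewed, at most 10 in all, crops included, and the job is handed in when it is done.

Besides the shell and the picture viewer there is one more tool, called after "Request:" as name(argument=value, ...) on one line, values as JSON. step_arm: Moves the arm, as the interface text tells. Shift numbers are shares of 0.05 m and turn numbers shares of 4 degrees, none past 1 either way. Its arguments: {"type":"object","properties":{"targets":{"type":"array"}},"required":["targets"]}

```bash
mkdir -p pics; cat > h.py <<'E'
import numpy as np, cv2
from workcell import readout, get_image, ctrl
def grab(n,f=None):
    d=get_image(n); im=cv2.cvtColor(np.array(d["pixels"]),cv2.COLOR_RGB2BGR)
    if f: cv2.imwrite(f"pics/{f}.png",im); np.savez(f"pics/{f}.npz",K=d["intrinsics"],E=d["extrinsics"])
    return im,np.array(d["intrinsics"]),np.array(d["extrinsics"])
def load(f):
    z=np.load(f"pics/{f}.npz"); return cv2.imread(f"pics/{f}.png"),z["K"],z["E"]
def ray(K,E,p):
    R,t=E[:3,:3],E[:3,3]; d=R.T@np.linalg.solve(K,[p[0],p[1],1.]); return -R.T@t,d
def plane(K,E,p,z):
    c,d=ray(K,E,p); return c+d*(z-c[2])/d[2]
def proj(K,E,X):
    q=K@(E[:3,:3]@np.array(X,float)+E[:3,3]); return q[:2]/q[2]
E
python3 - <<'E'
from h import *
for n in("scene","side","wrist"):
    im,K,E=grab(n,n+"0"); print(n,K[0,0],-E[:3,:3].T@E[:3,3])
print(readout.get_obs())
E
```

```text
scene 467.7042528735635 [1230.4913948   498.91635366  807.38861187]
side 465.27638354917565 [-213.94549347  731.2693315   661.39903132]
wrist 304.65905317755767 [ 283.94105578 -560.16909958  383.68658944]
{'t': 0.15, 'qpos': array([-1.22501880e+00,  4.23662085e-01,  1.63047892e+00,  3.25329246e-05,
        1.08863090e+00, -1.90033357e-02]), 'qvel': array([ 1.83803302e-05, -9.22325304e-04, -2.73689822e-03,  4.28437943e-04,
       -1.31382325e-03,  1.59128874e-04]), 'joint_torque': array([ 8.43422458e-04, -5.44983530e+01, -2.73919559e+01,  6.44870591e-02,
        2.04501988e-02, -5.99926057e-05]), 'ee_pos': array([ 222.91937224, -583.66797797,  404.096126  ]), 'orientation': array([-3.08833826e+00, -5.69589595e-01,  2.56551412e-04]), 'ft_force': array([-0.26917857, -0.56977445, -0.55293875]), 'moment': array([-0.02043725,  0.00699451, -0.01425947]), 'grasp_force': 0.0, 'width': 88.19686958056509}
```

View pics/scene0.png

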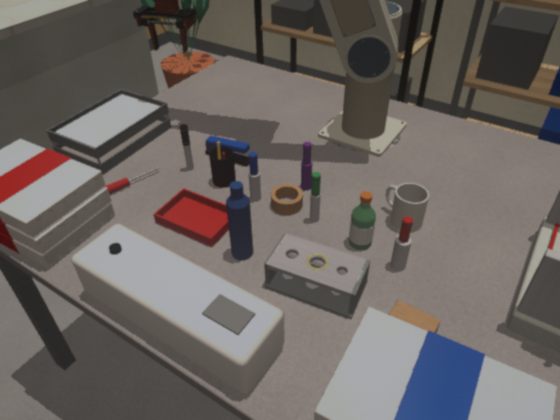

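View pics/side0.png

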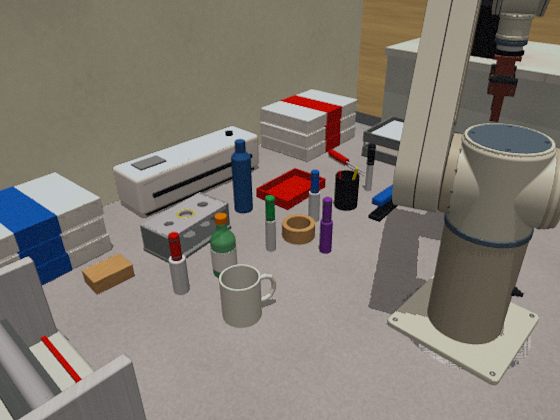

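Scene view candidates: red mandrel, handle (406,230); blue m30, handle (253,163) with grey shank. Could be mistaken for them: purple look-alike (307,152), blue spray can (240,222), stapler (228,145), red tray (196,215), screwdriver (118,185), green m25 (316,184), black m20 (185,135). Ringed hole (317,262), the middle one; plain holes at (292,254) and (342,270).
Side view: red (175,247), blue (315,182), purple (326,212), ring (186,213), tray (291,188). I choose red (406,230)/(175,247) and blue (253,163)/(315,182).

```bash
cat > m.py <<'E'
from h import *
S=load("scene0");D=load("side0")
def mask(im,lo,hi,box):
    h=cv2.cvtColor(im,cv2.COLOR_BGR2HSV); m=cv2.inRange(h,np.array(lo),np.array(hi))
    k=np.zeros_like(m);x0,y0,x1,y1=box;k[y0:y1,x0:x1]=m[y0:y1,x0:x1]
    n,l,st,c=cv2.connectedComponentsWithStats(k)
    i=1+np.argmax(st[1:,4]); return c[i],st[i],(l==i)
def tri(p,q):
    a,b=[ray(V[1],V[2],x) for V,x in((S,p),(D,q))]
    A=np.array([a[1],-b[1]]).T; s=np.linalg.lstsq(A,b[0]-a[0],rcond=None)[0]
    X,Y=a[0]+a[1]*s[0],b[0]+b[1]*s[1]; return (X+Y)/2,np.linalg.norm(X-Y)
Rl,Rh=(0,150,60),(8,255,255);Bl,Bh=(105,150,50),(125,255,255)
for n,lo,hi,b1,b2 in(("m35",Rl,Rh,(390,205,420,250),(160,225,190,270)),
 ("m30",Bl,Bh,(244,148,264,180),(305,165,325,200)),
 ("green",(50,120,40),(80,255,255),(305,165,325,200),(260,190,280,225)),
 ("ring",(20,90,80),(35,255,255),(300,245,335,280),(165,195,210,230)),
 ("spray",(105,120,20),(125,255,255),(220,180,258,265),(230,138,256,215)),
 ("tray",Rl,Rh,(150,185,245,245),(250,165,330,210))):
    c1,s1,k1=mask(S[0],lo,hi,b1);c2,s2,k2=mask(D[0],lo,hi,b2)
    print(n,c1.round(1),s1,c2.round(1),s2,*[np.round(x,1) for x in tri(c1,c2)])
    if n=="ring":
        for V,c in((S,c1),(D,c2)):print("  plane",plane(V[1],V[2],c,75).round(1))
    if n=="tray":
        for V,k in((S,k1),(D,k2)):
            cs=cv2.findContours(k.astype(np.uint8),0,2)[0];c=max(cs,key=cv2.contourArea)
            P=np.array([plane(V[1],V[2],x,30)[:2] for x in cv2.convexHull(c)[:,0].astype(float)],np.float32)
            print("  rect",cv2.minAreaRect(P))
for n,p,z in(("pot",(222,150),95),("glue",(366,198),150),("tape",(287,193),40),("mug",(410,192),95),("purple",(307,145),145),("black",(185,127),145),("boxN",(75,250),100),("boxR",(275,318),100),("plateA",(292,254),75),("plateB",(342,270),75)):
    print(n,plane(S[1],S[2],p,z)[:2].round())
a=cv2.resize(S[0][140:280,200:430],None,fx=3,fy=3,interpolation=2);cv2.imwrite("pics/c1.png",a)
E
python3 m.py
```

```text
m35 [407.2 220. ] [403 217  10   7  57] [175.  248.3] [169 240  13  17 138] [471.6 322.3 123.1] 14.5
m30 [252.6 154.6] [250 153   6   4  21] [314.6 182.8] [311 176   8  14  98] [456.4 -94.9 123.6] 23.4
green [315.6 174.6] [313 173   6   4  19] [269.7 211. ] [266 203   9  18 131] [441.5  81.3 122.2] 23.5
ring [309.9 262.8] [307 255   9  14  23] [180.9 214. ] [176 209  13  10  31] [648.9 187.4  71.7] 16.0
  plane [646.9 180.3  75. ]
  plane [639.6 200.8  75. ]
spray [235.2 185. ] [230 182  11   7  62] [241.7 177.3] [ 231  140   21   73 1012] [615.2  -9.2 140.3] 75.0
tray [196.5 214.3] [ 155  189   73   51 2029] [287.1 188.1] [ 257  169   54   41 1244] [ 618.9 -160.9   18.5] 12.4
  rect ((618.3330688476562, -159.083984375), (118.55516052246094, 188.7554168701172), 3.2343289852142334)
  rect ((596.9680786132812, -149.35543823242188), (148.94705200195312, 212.2440643310547), 3.3229942321777344)
pot [ 438. -219.]
glue [478. 220.]
tape [442.  -7.]
mug [338. 276.]
purple [360.   1.]
black [ 460. -323.]
boxN [ 900. -241.]
boxR [815. 206.]
plateA [646. 135.]
plateB [629. 246.]
```

View pics/c1.png

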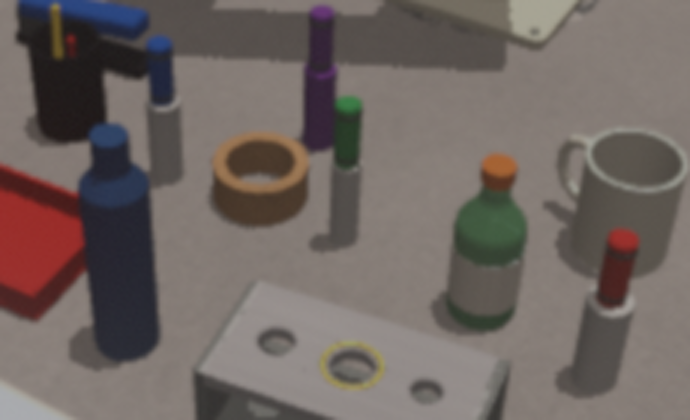

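The crop confirms it: red handle top (622,240) and blue handle top (160,45), both with grey shanks. Purple (320,15) is purple all over, so it's the look-alike. The yellow ring is at (352,366).

```bash
python3 - <<'E'
from h import *
S=load("scene0");D=load("side0");W=load("wrist0")
f=lambda V,p,z:plane(V[1],V[2],p,z)[:2].round(1)
print("m35",f(S,(407.2,220),145),f(D,(175,237),145))
print("m30",f(S,(252.6,155),145),f(D,(314.6,173.5),145))
print("green",f(S,(315.6,174.8),145),"purple",f(S,(306.8,144.5),145),"spray",f(S,(236.5,184.5),205),"glue",f(S,(366,196),150))
A,M,B=[f(S,p,75) for p in((292.3,253.7),(317.3,262),(342.3,270.3))]
print("holes",A,M,B,"side",f(D,(186,213.5),75)); d=B-A; print("yaw",np.degrees(np.arctan2(-d[0],d[1])))
# wrist camera pose in tool frame
from scipy.spatial.transform import Rotation as R
o=readout.get_obs(); T=R.from_rotvec(o["orientation"]).as_matrix(); E=W[2]
print("cam in tool",T.T@(-E[:3,:3].T@E[:3,3]-o["ee_pos"]),(T.T@E[:3,:3].T).round(2).tolist(),"tooly",T[:,1])
E
```

```text
m35 [491.3 321.1] [473.4 324.6]
m30 [470.5 -90. ] [454. -81.]
green [457.8  82.6] purple [ 3.586e+02 -2.000e-01] spray [644.5  -2.2] glue [471.5 217.5]
holes [644.6 135.5] [636.6 192.3] [628.9 246.9] side [632.5 190.9]
yaw 8.022065185819201
cam in tool [65.38862592 -0.1604761  20.41308838] [[-0.0, -0.97, -0.24], [1.0, -0.0, 0.0], [-0.0, -0.24, 0.97]] tooly [ 0.35673026 -0.93420669 -0.00117849]
```

Request:
step_arm(targets=[[[0.26, 0.9, 0.04, 0, 0, 0.86, 1], [0.26, 0.9, 0.04, 0, 0, 0.86, 1], [0.26, 0.9, 0.04, 0, 0, 0.86, 1], [0.26, 0.9, 0.04, 0, 0, 0.86, 1], [0.26, 0.9, 0.04, 0, 0, 0.86, 1]]])

```text
t: 0.78
ee_pos: [288.1, -357.4, 414.6]
orientation: [-2.969, -1.028, -0.0]
ft_force: [0.9, -0.3, 0.3]
width: 87.9
grasp_force: 0.0
```

Request:
step_arm(targets=[[[0.26, 0.9, 0.04, 0, 0, 0.86, 1], [0.26, 0.9, 0.04, 0, 0, 0.86, 1], [0.26, 0.9, 0.04, 0, 0, 0.86, 1], [0.26, 0.9, 0.04, 0, 0, 0.86, 1], [0.26, 0.9, 0.04, 0, 0, 0.86, 1]]])

```text
t: 1.4
ee_pos: [353.0, -132.4, 424.8]
orientation: [2.781, 1.46, 0.0]
ft_force: [-0.3, -0.5, 1.1]
width: 88.3
grasp_force: 0.0
```

Request:
step_arm(targets=[[[0.26, 0.9, 0.0, 0, 0, 0.86, 1], [0.26, 0.9, 0.0, 0, 0, 0.86, 1], [0.26, 0.9, 0.0, 0, 0, 0.86, 1], [0.26, 0.9, 0.0, 0, 0, 0.86, 1], [0.26, 0.9, 0.0, 0, 0, 0.86, 1]]])

```text
t: 2.02
ee_pos: [418.1, 92.8, 424.7]
orientation: [2.531, 1.861, 0.0]
ft_force: [1.2, -0.0, -0.4]
width: 88.2
grasp_force: 0.0
```

Request:
step_arm(targets=[[[0.26, 0.9, 0.0, 0, 0, 0.86, 1], [0.26, 0.9, 0.0, 0, 0, 0.86, 1], [0.26, 0.9, 0.0, 0, 0, 0.86, 1], [0.26, 0.9, 0.0, 0, 0, 0.86, 1], [0.26, 0.9, 0.0, 0, 0, 0.86, 1]]])

```text
t: 2.65
ee_pos: [483.1, 317.7, 424.4]
orientation: [-2.225, -2.218, 0.001]
ft_force: [0.7, -0.8, 0.6]
width: 88.2
grasp_force: 0.0
```

```bash
python3 - <<'E'
from h import *
from scipy.spatial.transform import Rotation as R
im,K,E=grab("wrist","w1"); o=readout.get_obs(); print(o["t"],o["ee_pos"],R.from_rotvec(o["orientation"]).as_matrix().round(3).tolist())
h=cv2.cvtColor(im,cv2.COLOR_BGR2HSV); m=cv2.inRange(h,np.array((0,130,40)),np.array((8,255,255)))|cv2.inRange(h,np.array((174,130,40)),np.array((180,255,255)))
n,l,st,c=cv2.connectedComponentsWithStats(m)
for i in range(1,n):
    if st[i,4]>150: print(st[i],c[i],plane(K,E,c[i],145)); 
E
```

```text
2.7 [484.46606695 321.79575095 424.72895875] [[-0.001, 1.0, 0.002], [1.0, 0.001, 0.003], [0.003, 0.002, -1.0]]
[269 190  25  33 608] [280.54276316 207.07894737] [485.77385834 323.79632162 145.        ]
[ 124  239   70   54 1094] [160.3071298  269.54478976] [375.09147311 265.18101519 145.        ]
[ 360  239   71   54 1087] [392.2925483  269.65225391] [588.54395549 264.38115253 145.        ]
[ 122  327   40   43 1237] [140.02667745 344.4890865 ] [347.38036895 185.44372619 145.        ]
[ 392  327   40   34 1101] [412.5195277  341.74568574] [615.22456879 187.76077831 145.        ]
[119 417 201   3 602] [219.16611296 418.00166113] [420.85548236  95.35079124 145.        ]
```

View pics/w1.png

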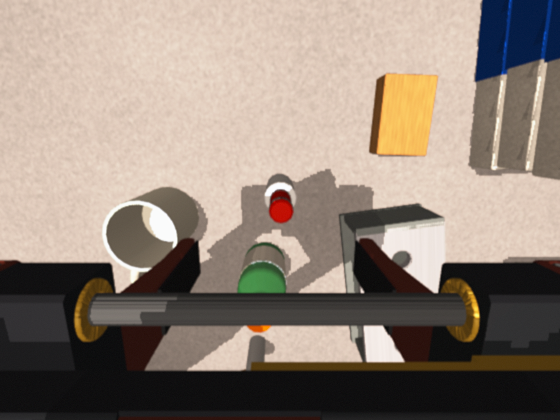

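The wrist view shows the red top disc at (281,211), which puts it at about (486,320.5). The glue bottle at (262,280) and mug at (140,235) are clear of the fingers. I'll descend and grip.

Request:
step_arm(targets=[[[0.03, -0.02, -0.6, 0, 0, 0, 1], [0, 0, -0.6, 0, 0, 0, 1], [0, 0, -0.6, 0, 0, 0, 1], [0, 0, -0.6, 0, 0, 0, 1], [0, 0, -0.54, 0, 0, 0, 1]]])

```text
t: 3.32
ee_pos: [484.2, 314.8, 276.4]
orientation: [-2.227, -2.215, 0.001]
ft_force: [-0.1, 0.5, -0.6]
width: 88.1
grasp_force: 0.0
```

Request:
step_arm(targets=[[[0, 0, 0, 0, 0, 0, 0], [0, 0, 0, 0, 0, 0, 0], [0, 0, 0, 0, 0, 0, 0], [0, 0, 0, 0, 0, 0, 0], [0, 0, 0, 0, 0, 0, 0]]])

```text
t: 3.95
ee_pos: [484.6, 315.2, 278.3]
orientation: [2.227, 2.215, 0.001]
ft_force: [-0.3, 1.0, 0.3]
width: 41.1
grasp_force: 0.0
```

Request:
step_arm(targets=[[[0.02, 0.08, 0, 0, 0, 0, 0], [0, 0, 0, 0, 0, 0, 0], [0, 0, 0, 0, 0, 0, 0], [0, 0, 0, 0, 0, 0, 0], [0, 0, 0, 0, 0, 0, 0]]])

```text
t: 4.58
ee_pos: [485.6, 319.2, 277.7]
orientation: [-2.227, -2.216, -0.001]
ft_force: [-0.5, 0.6, 0.1]
width: 21.3
grasp_force: 30.0
```

Request:
step_arm(targets=[[[0, 0, 0.6, 0, 0, 0, 0], [0, 0, 0.6, 0, 0, 0, 0], [0, 0, 0.6, 0, 0, 0, 0], [0, 0, 0.4, 0, 0, 0, 0], [0, 0, 0, 0, 0, 0, 0]]])

```text
t: 5.2
ee_pos: [485.6, 319.1, 388.7]
orientation: [2.227, 2.215, 0.003]
ft_force: [0.7, -1.2, -2.8]
width: 21.3
grasp_force: 30.0
```

```bash
python3 - <<'E'
from h import *
im,K,E=grab("wrist","w2"); o=readout.get_obs(); print(o["t"],o["ee_pos"],o["width"],o["grasp_force"],-E[:3,:3].T@E[:3,3]-o["ee_pos"])
for n in("scene","side"):grab(n,n+"2")
cv2.imwrite("pics/c2.png",im)
E
```

```text
5.25 [485.26230394 318.94398476 387.44733902] 21.686069389559144 29.98224742244929 [-6.92522443e-03  6.61680549e+01 -1.90072176e+01]
```

View pics/c2.png

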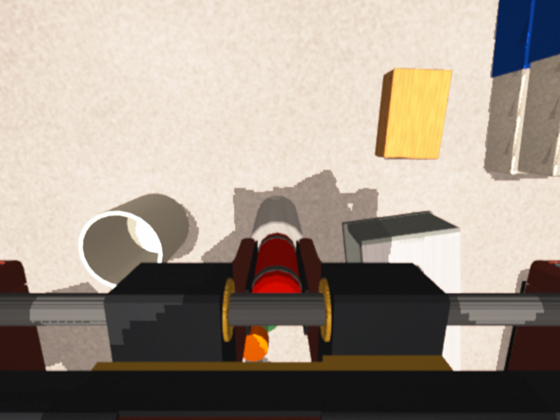

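The wrist view shows the red handle (277,270) gripped and upright, and clear of the table. Next, over the ring.

Request:
step_arm(targets=[[[0.8, -0.3, 0, 0, 0, 0, 0], [0.8, -0.6, 0, 0, 0, 0, 0], [0.8, -0.6, 0, 0, 0, 0, 0], [0.6, -0.6, 0, 0, 0, 0, 0], [0, -0.46, 0, 0, 0, 0, 0]]])

```text
t: 5.98
ee_pos: [636.8, 189.4, 385.7]
orientation: [-2.228, -2.213, 0.003]
ft_force: [-0.0, 0.6, -1.2]
width: 21.4
grasp_force: 30.0
```

Request:
step_arm(targets=[[[0, 0, -0.3, 0, 0, 0, 0], [0, 0, -0.2, 0, 0, 0, 0], [0, 0, 0, 0, 0, 0, 0], [0, 0, 0, 0, 0, 0, 0], [0, 0, 0, 0, 0, 0, 0]]])

```text
t: 6.6
ee_pos: [635.5, 191.7, 363.2]
orientation: [2.226, 2.216, 0.001]
ft_force: [0.4, 0.5, -2.6]
width: 21.4
grasp_force: 30.0
```

```bash
python3 - <<'E'
from h import *
im,K,E=grab("wrist","w3"); o=readout.get_obs(); print(o["t"],o["ee_pos"])
h=cv2.cvtColor(im,cv2.COLOR_BGR2HSV); m=cv2.inRange(h,np.array((22,120,80)),np.array((35,255,255)));m[260:]=0
ys,xs=np.nonzero(m)
print(len(xs), xs.min(),xs.max(),ys.min(),ys.max())
P=np.array([plane(K,E,(x,y),75)[:2] for x,y in zip(xs,ys)])
A=np.c_[2*P,np.ones(len(P))];s=np.linalg.lstsq(A,(P**2).sum(1),rcond=None)[0];print("ring centre",s[:2],np.sqrt(s[2]+s[0]**2+s[1]**2))
cv2.imwrite("pics/c3.png",cv2.resize(im[100:320,130:430],None,fx=2.6,fy=2.6))
g,K2,E2=grab("side","side3"); g,K3,E3=grab("scene","scene3")
E
```

```text
6.65 [635.50963477 191.58134919 363.21529537]
241 252 300 189 221
ring centre [634.29785118 190.13487445] 20.85444710786584
```

View pics/c3.png

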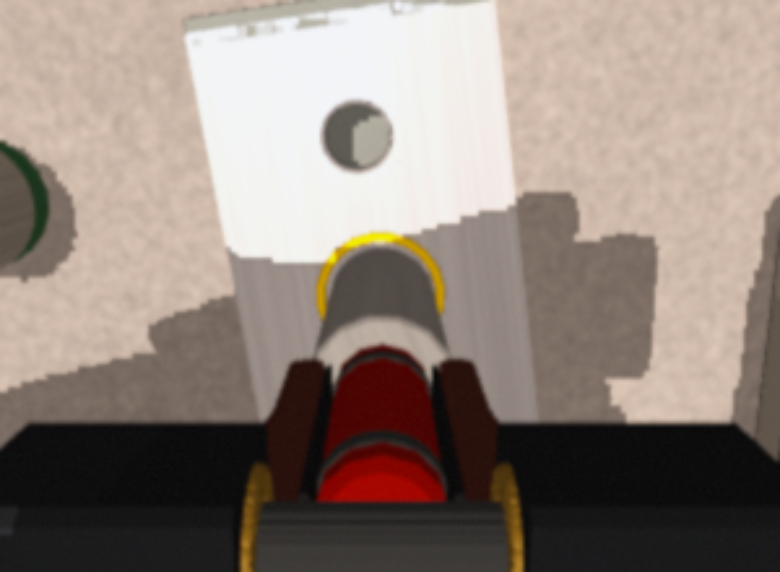

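The ring is visible around the shank, with its apex at crop (381,235) and the foot's far edge at (381,246). It's centred in x. I'll work out y.

```bash
python3 - <<'E'
from h import *
im,K,E=load("w3")
p=lambda x,y,z:plane(K,E,(130+x/2.6,100+y/2.6),z)
print("foot far edge",p(381,246,85),"ring apex outer",p(381,234,75),"ring L/R",p(317,290,75),p(445,290,75))
print("hole22",p(357,135,75),"shank L/R shoulder",p(318,350,170),p(447,350,170))
E
```

```text
foot far edge [635.02413462 209.2553187   85.        ] ring apex outer [635.04295632 211.54815596  75.        ] ring L/R [612.6528834  191.92925238  75.        ] [657.23580874 191.69708834  75.        ]
hole22 [627.24272884 244.84220196  75.        ] shank L/R shoulder [620.48354928 201.08776379 170.        ] [650.04605993 200.93307608 170.        ]
```

Request:
step_arm(targets=[[[-0.01, -0.03, -0.12, 0, 0, 0, 0], [0, 0, -0.04, 0, 0, 0, 0], [0, 0, 0, 0, 0, 0, 0], [0, 0, -0.02, 0, 0, 0, 0], [0, 0, 0, 0, 0, 0, 0]]])

```text
t: 7.38
ee_pos: [635.0, 189.6, 353.7]
orientation: [-2.227, -2.216, 0.0]
ft_force: [-0.7, -0.1, -1.5]
width: 21.1
grasp_force: 30.0
```

Request:
step_arm(targets=[[[0, 0, -0.02, 0, 0, 0, 0], [0, 0, 0, 0, 0, 0, 0], [0, 0, 0, 0, 0, 0, 0], [0, 0, 0, 0, 0, 0, 0], [0, 0, 0, 0, 0, 0, 0]]])

```text
t: 8.0
ee_pos: [635.0, 189.7, 352.8]
orientation: [2.227, 2.216, 0.0]
ft_force: [0.7, 0.3, -0.8]
width: 21.3
grasp_force: 30.0
```

Request:
step_arm(targets=[[[0, 0, -0.02, 0, 0, 0, 0], [0, 0, 0, 0, 0, 0, 0], [0, 0, -0.02, 0, 0, 0, 0], [0, 0, 0, 0, 0, 0, 0], [0, 0, 0, 0, 0, 0, 0]]])

```text
t: 8.62
ee_pos: [635.1, 189.7, 352.6]
orientation: [2.227, 2.215, 0.002]
ft_force: [-3.3, -0.6, 11.0]
width: 21.2
grasp_force: 30.0
```

Refused at about 13 N, with the foot still at plate height. Now up over the spray can to the tray.

Request:
step_arm(targets=[[[0, 0, 1, 0, 0, 0, 0], [0, 0, 1, 0, 0, 0, 0], [0, 0, 1, 0, 0, 0, 0], [-0.05, -0.8, 0.2, 0, 0, 0, 0], [-0.05, -1, 0, 0, 0, 0, 0]]])

```text
t: 9.25
ee_pos: [629.8, 99.5, 512.2]
orientation: [2.224, 2.217, 0.003]
ft_force: [-0.2, -0.4, -2.5]
width: 21.3
grasp_force: 30.0
```

Request:
step_arm(targets=[[[-0.05, -1, 0, 0, 0, 0, 0], [-0.05, -1, 0, 0, 0, 0, 0], [-0.05, -1, 0, 0, 0, 0, 0], [-0.05, -1, 0, 0, 0, 0, 0], [-0.05, -0.8, 0, 0, 0, 0, 0]]])

```text
t: 9.88
ee_pos: [617.0, -142.3, 510.4]
orientation: [-2.228, -2.214, 0.001]
ft_force: [-0.4, 0.6, -2.5]
width: 21.4
grasp_force: 30.0
```

Request:
step_arm(targets=[[[0, -0.5, 0, 0, 0, 0, 0], [0, 0, -0.4, 0, 0, 0, 0], [0, 0, -1, 0, 0, 0, 0], [0, 0, -1, 0, 0, 0, 0], [0, 0, 0, 0, 0, 0, 0]]])

```text
t: 10.5
ee_pos: [616.0, -165.0, 386.6]
orientation: [-2.222, -2.21, 0.007]
ft_force: [0.4, 0.3, -3.1]
width: 21.6
grasp_force: 30.0
```

```bash
python3 - <<'E'
from h import *
o=readout.get_obs(); print(o["t"],o["ee_pos"],o["ft_force"])
im,K,E=grab("wrist","w4")
cv2.imwrite("pics/c4.png",im)
for z in(5,30):
  for p in((100,100),(280,100),(460,100)): print(p,z,plane(K,E,p,z).round())
E
```

```text
10.5 [ 615.9828639  -164.99529069  386.56125945] [ 0.42056511  0.32481802 -3.0632663 ]
(100, 100) 5 [414. -57.   5.]
(280, 100) 5 [616. -59.   5.]
(460, 100) 5 [817. -60.   5.]
(100, 100) 30 [428. -60.  30.]
(280, 100) 30 [616. -61.  30.]
(460, 100) 30 [803. -63.  30.]
```

View pics/c4.png

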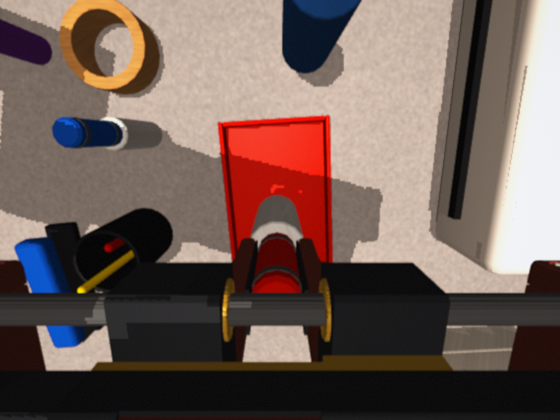

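The tray (275,190) surrounds the mandrel centrally. The blue m30's top disc is at (67,132). I'll lower it now.

Request:
step_arm(targets=[[[0, 0, -0.8, 0, 0, 0, 0], [0, 0, -0.8, 0, 0, 0, 0], [0, 0, -0.3, 0, 0, 0, 0], [0, 0, -0.1, 0, 0, 0, 0], [0, 0, 0, 0, 0, 0, 0]]])

```text
t: 11.18
ee_pos: [618.3, -165.6, 292.4]
orientation: [2.226, 2.214, 0.002]
ft_force: [0.3, 0.7, -1.7]
width: 21.3
grasp_force: 30.0
```

Request:
step_arm(targets=[[[0, 0, -0.03, 0, 0, 0, 0], [0, 0, 0, 0, 0, 0, 0], [0, 0, -0.02, 0, 0, 0, 0], [0, 0, 0, 0, 0, 0, 0], [0, 0, 0, 0, 0, 0, 0]]])

```text
t: 11.8
ee_pos: [617.5, -165.4, 288.2]
orientation: [-2.227, -2.216, 0.0]
ft_force: [-0.0, -0.1, -3.0]
width: 21.3
grasp_force: 30.0
```

```bash
python3 - <<'E'
from h import *
im,K,E=load("w4"); print("m30 top",plane(K,E,(67,132),145))
E
```

```text
m30 top [465.39716873 -94.49214445 145.        ]
```

Request:
step_arm(targets=[[[0, 0, -0.06, 0, 0, 0, 0], [0, 0, 0, 0, 0, 0, 0], [0, 0, -0.02, 0, 0, 0, 0], [0, 0, 0, 0, 0, 0, 0], [0, 0, 0, 0, 0, 0, 0]]])

```text
t: 12.42
ee_pos: [617.5, -165.4, 284.2]
orientation: [2.227, 2.216, 0.0]
ft_force: [-0.1, 0.5, -1.8]
width: 21.3
grasp_force: 30.0
```

Request:
step_arm(targets=[[[0, 0, -0.02, 0, 0, 0, 0], [0, 0, 0, 0, 0, 0, 0], [0, 0, -0.02, 0, 0, 0, 0], [0, 0, 0, 0, 0, 0, 0], [0, 0, 0, 0, 0, 0, 0]]])

```text
t: 13.05
ee_pos: [617.6, -165.4, 282.7]
orientation: [2.227, 2.215, 0.0]
ft_force: [-1.3, 1.0, 4.6]
width: 21.7
grasp_force: 30.0
```

Contact with the tray floor. I'll release it and raise.

Request:
step_arm(targets=[[[0, 0, 0, 0, 0, 0, 0.3], [0, 0, 0, 0, 0, 0, 0.6], [0, 0, 0, 0, 0, 0, 0.6], [0, 0, 0, 0, 0, 0, 0.6], [0, 0, 0, 0, 0, 0, 0.6]]])

```text
t: 13.68
ee_pos: [617.5, -165.4, 282.1]
orientation: [-2.227, -2.216, 0.0]
ft_force: [-0.1, -0.1, 0.4]
width: 52.4
grasp_force: 0.0
```

Request:
step_arm(targets=[[[0, 0, 0.2, 0, 0, 0, 0.7], [0, 0, 0.6, 0, 0, 0, 1], [0, 0, 0.8, 0, 0, 0, 1], [0, 0, 0.8, 0, 0, 0, 1], [0, 0, 0.4, 0, 0, 0, 1]]])

```text
t: 14.3
ee_pos: [617.8, -165.4, 425.7]
orientation: [2.225, 2.213, 0.003]
ft_force: [0.5, 0.8, 0.2]
width: 87.7
grasp_force: 0.0
```

Request:
step_arm(targets=[[[-0.6, 0.28, 0, 0, 0, 0, 1], [-0.6, 0.28, 0, 0, 0, 0, 1], [-0.6, 0.28, 0, 0, 0, 0, 1], [-0.6, 0.28, 0, 0, 0, 0, 1], [-0.6, 0.28, 0, 0, 0, 0, 1]]])

```text
t: 14.92
ee_pos: [466.4, -94.9, 422.9]
orientation: [2.227, 2.215, 0.001]
ft_force: [0.6, 0.8, 0.6]
width: 87.8
grasp_force: 0.0
```

Request:
step_arm(targets=[[[0, 0, 0, 0, 0, 0, 1], [0, 0, 0, 0, 0, 0, 1], [0, 0, 0, 0, 0, 0, 1], [0, 0, 0, 0, 0, 0, 1], [0, 0, 0, 0, 0, 0, 1]]])

```text
t: 15.55
ee_pos: [467.8, -95.5, 422.0]
orientation: [-2.227, -2.215, 0.0]
ft_force: [-0.1, -0.1, -0.4]
width: 88.0
grasp_force: 0.0
```

```bash
python3 - <<'E'
from h import *
o=readout.get_obs(); print(o["t"],o["ee_pos"],o["width"])
im,K,E=grab("wrist","w5"); s,_,_=grab("scene","scene5")
h=cv2.cvtColor(im,cv2.COLOR_BGR2HSV); m=cv2.inRange(h,np.array((100,150,60)),np.array((125,255,255)));m[250:]=0
n,l,st,c=cv2.connectedComponentsWithStats(m)
for i in range(1,n):
    if st[i,4]>100: print(st[i],c[i],plane(K,E,c[i],145))
a=cv2.resize(im[60:270,:],(560,210)); b=cv2.resize(s[140:270,130:420],(560,251)); cv2.imwrite("pics/c5.png",np.vstack([a,b]))
E
```

```text
15.55 [467.79319252 -95.51923453 422.00553128] 87.96540646747319
[ 399   65  161   70 7583] [484.8426744  102.02756165] [633.12058081  -4.01455399 145.        ]
[262 192  23  33 550] [273.07454545 209.10363636] [463.94671189 -90.54567053 145.        ]
```

View pics/c5.png

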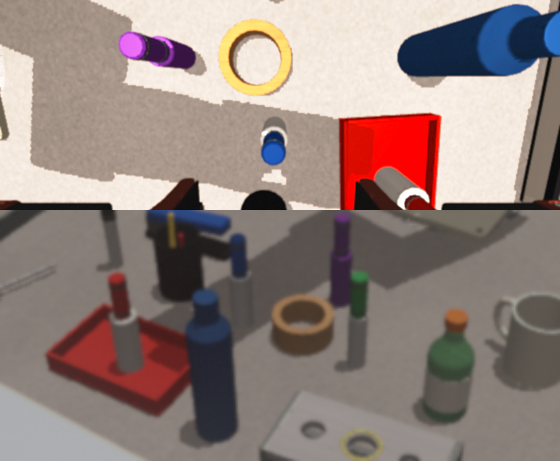

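The red mandrel stands upright in the tray: scene crop (125,325), wrist crop (400,190). The blue m30 disc is at wrist px (273,213), so about (464,-94), with the purple one well away at crop (155,50). I'll go down on the blue.

Request:
step_arm(targets=[[[-0.08, 0.03, -0.6, 0, 0, 0, 1], [0, 0, -0.6, 0, 0, 0, 1], [0, 0, -0.6, 0, 0, 0, 1], [0, 0, -0.6, 0, 0, 0, 1], [0, 0, -0.48, 0, 0, 0, 0.5]]])

```text
t: 16.27
ee_pos: [463.5, -93.9, 277.1]
orientation: [-2.227, -2.215, 0.0]
ft_force: [0.3, -0.3, 0.1]
width: 81.1
grasp_force: 0.0
```

Request:
step_arm(targets=[[[0, 0, 0, 0, 0, 0, 0], [0, 0, 0, 0, 0, 0, 0], [0, 0, 0, 0, 0, 0, 0], [0, 0, 0, 0, 0, 0, 0], [0, 0, 0, 0, 0, 0, 0]]])

```text
t: 16.9
ee_pos: [463.6, -93.9, 278.6]
orientation: [2.227, 2.215, 0.001]
ft_force: [0.1, -1.1, -0.5]
width: 31.3
grasp_force: 0.0
```

Request:
step_arm(targets=[[[0, 0, 0, 0, 0, 0, 0], [0, 0, 0, 0, 0, 0, 0], [0, 0, 0, 0, 0, 0, 0], [0, 0, 0, 0, 0, 0, 0], [0, 0, 0, 0, 0, 0, 0]]])

```text
t: 17.52
ee_pos: [463.6, -93.9, 278.3]
orientation: [2.227, 2.215, 0.0]
ft_force: [-0.0, 0.0, 5.1]
width: 21.1
grasp_force: 30.0
```

Request:
step_arm(targets=[[[0, 0, 0.5, 0, 0, 0, 0], [0, 0, 0.9, 0, 0, 0, 0], [0, 0, 1, 0, 0, 0, 0], [0.3, 0.4, 0.6, 0, 0, 0, 0], [0.5, 0.8, 0.2, 0, 0, 0, 0]]])

```text
t: 18.15
ee_pos: [503.7, -34.0, 440.2]
orientation: [2.228, 2.211, 0.003]
ft_force: [0.3, 0.6, -1.9]
width: 21.1
grasp_force: 30.0
```

Request:
step_arm(targets=[[[0.5, 0.8, 0, 0, 0, 0, 0], [0.5, 0.8, 0, 0, 0, 0, 0], [0.5, 0.8, 0, 0, 0, 0, 0], [0.5, 0.8, 0, 0, 0, 0, 0], [0.4, 0.7, -0.2, 0, 0, 0, 0]]])

```text
t: 18.77
ee_pos: [624.3, 162.8, 427.9]
orientation: [2.227, 2.216, 0.001]
ft_force: [0.9, -0.8, -1.4]
width: 21.0
grasp_force: 30.0
```

Request:
step_arm(targets=[[[0.2, 0.54, -0.4, 0, 0, 0, 0], [0, 0, -0.6, 0, 0, 0, 0], [0, 0, -0.3, 0, 0, 0, 0], [0, 0, 0, 0, 0, 0, 0], [0, 0, 0, 0, 0, 0, 0]]])

```text
t: 19.4
ee_pos: [633.9, 187.9, 364.2]
orientation: [2.227, 2.215, 0.002]
ft_force: [-0.3, 0.3, -2.6]
width: 21.7
grasp_force: 30.0
```

```bash
python3 - <<'E'
from h import *
im,K,E=grab("wrist","w6"); o=readout.get_obs(); print(o["t"],o["ee_pos"],o["orientation"])
h=cv2.cvtColor(im,cv2.COLOR_BGR2HSV); m=cv2.inRange(h,np.array((22,120,80)),np.array((35,255,255)));m[250:]=0
ys,xs=np.nonzero(m); P=np.array([plane(K,E,(x,y),75)[:2] for x,y in zip(xs,ys)])
print(xs.min(),xs.max(),ys.min(),ys.max())
A=np.c_[2*P,np.ones(len(P))];s=np.linalg.lstsq(A,(P**2).sum(1),rcond=None)[0];print("ring",s[:2],np.sqrt(s[2]+s[0]**2+s[1]**2))
cv2.imwrite("pics/c6.png",cv2.resize(im[120:270,190:370],None,fx=4,fy=4,interpolation=2))
E
```

```text
19.45 [633.8948279  187.87655602 364.47387042] [2.22718121 2.21438022 0.0026843 ]
254 301 185 222
ring [634.26300493 190.25263609] 20.847923674898304
```

View pics/c6.png

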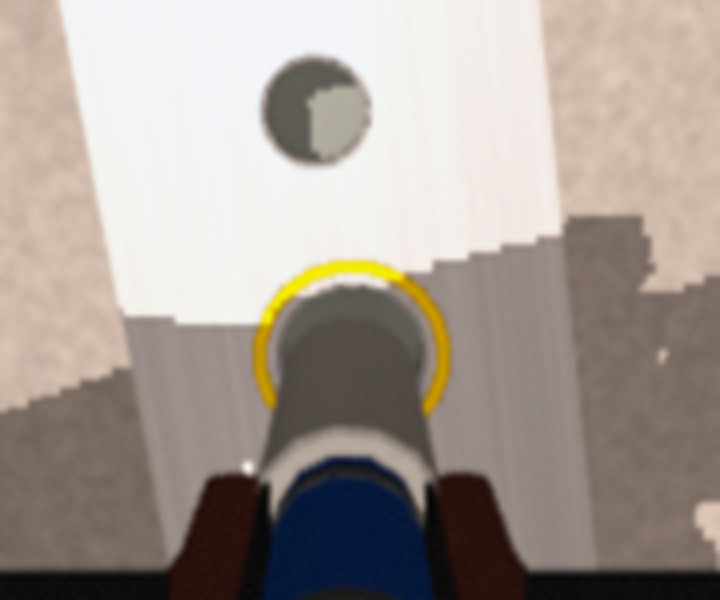

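The m30 hangs just short of the hole. The ring's centre is near crop (352,355) and the foot's far edge at (350,314), so it needs a few mm in +y.

```bash
python3 - <<'E'
from h import *
im,K,E=load("w6")
p=lambda x,y,z:plane(K,E,(190+x/4,120+y/4),z).round(2)
print("foot edge",p(350,314,86),"foot L/R",p(280,360,86),p(422,360,86),"shoulder L/R",p(262,480,171),p(438,480,171))
print("ring apex",p(352,261,75),"L/R",p(254,348,75),p(451,348,75),"hole apex(chamfer)",p(352,284,75),"hole22",p(317,110,75))
E
```

```text
foot edge [634.33 201.98  86.  ] foot L/R [619.04 191.88  86.  ] [649.95 191.68  86.  ] shoulder L/R [620.77 193.84 171.  ] [647.1  193.67 171.  ]
ring apex [634.88 211.78  75.  ] L/R [612.59 192.07  75.  ] [657.19 191.78  75.  ] hole apex(chamfer) [634.85 206.6   75.  ] hole22 [627.5  244.67  75.  ]
```

Request:
step_arm(targets=[[[0.012, 0.056, 0, 0, 0, 0, 0], [0, 0, -0.16, 0, 0, 0, 0], [0, 0, -0.06, 0, 0, 0, 0], [0, 0, -0.02, 0, 0, 0, 0], [0, 0, -0.02, 0, 0, 0, 0]]])

```text
t: 20.08
ee_pos: [634.1, 190.9, 350.1]
orientation: [-2.227, -2.216, 0.0]
ft_force: [1.1, 0.0, -0.6]
width: 21.0
grasp_force: 30.0
```

Request:
step_arm(targets=[[[0, 0, -0.02, 0, 0, 0, 0], [0, 0, 0, 0, 0, 0, 0], [0, 0, 0, 0, 0, 0, 0], [0, 0, 0, 0, 0, 0, 0], [0, 0, 0, 0, 0, 0, 0]]])

```text
t: 20.7
ee_pos: [634.1, 191.0, 349.2]
orientation: [2.227, 2.216, 0.0]
ft_force: [0.6, 0.3, -1.6]
width: 21.4
grasp_force: 30.0
```

Already 4 mm into the hole with no force; I'll keep going gently.

Request:
step_arm(targets=[[[0, 0, -0.06, 0, 0, 0, 0], [0, 0, -0.06, 0, 0, 0, 0], [0, 0, -0.06, 0, 0, 0, 0], [0, 0, 0, 0, 0, 0, 0], [0, 0, 0, 0, 0, 0, 0]]])

```text
t: 21.32
ee_pos: [634.1, 191.0, 340.2]
orientation: [-2.227, -2.216, -0.0]
ft_force: [0.0, -0.7, -1.3]
width: 21.4
grasp_force: 30.0
```

Request:
step_arm(targets=[[[0, 0, -0.2, 0, 0, 0, 0], [0, 0, -0.2, 0, 0, 0, 0], [0, 0, -0.2, 0, 0, 0, 0], [0, 0, -0.2, 0, 0, 0, 0], [0, 0, -0.1, 0, 0, 0, 0]]])

```text
t: 21.95
ee_pos: [634.0, 190.9, 294.1]
orientation: [-2.227, -2.215, 0.001]
ft_force: [0.5, 0.1, -1.4]
width: 21.6
grasp_force: 30.0
```

Request:
step_arm(targets=[[[0, 0, -0.06, 0, 0, 0, 0], [0, 0, -0.02, 0, 0, 0, 0], [0, 0, -0.02, 0, 0, 0, 0], [0, 0, 0, 0, 0, 0, 0], [0, 0, 0, 0, 0, 0, 0]]])

```text
t: 22.58
ee_pos: [634.1, 190.9, 290.4]
orientation: [2.227, 2.215, 0.0]
ft_force: [0.2, -0.2, -1.4]
width: 21.6
grasp_force: 30.0
```

Request:
step_arm(targets=[[[0, 0, -0.02, 0, 0, 0, 0], [0, 0, -0.02, 0, 0, 0, 0], [0, 0, -0.02, 0, 0, 0, 0], [0, 0, 0, 0, 0, 0, 0], [0, 0, 0, 0, 0, 0, 0]]])

```text
t: 23.2
ee_pos: [634.2, 191.0, 288.3]
orientation: [2.227, 2.215, 0.001]
ft_force: [-3.2, 0.1, 7.3]
width: 21.2
grasp_force: 30.0
```

Its foot is on the base (7 N, TCP 288). I'll release, raise and clear off.

Request:
step_arm(targets=[[[0, 0, 0, 0, 0, 0, 0.3], [0, 0, 0, 0, 0, 0, 0.6], [0, 0, 0, 0, 0, 0, 0.6], [0, 0, 0, 0, 0, 0, 0.6], [0, 0, 0, 0, 0, 0, 0.6]]])

```text
t: 23.82
ee_pos: [634.1, 190.9, 287.1]
orientation: [-2.227, -2.216, 0.0]
ft_force: [-0.9, -0.1, 0.0]
width: 52.5
grasp_force: 0.0
```

Request:
step_arm(targets=[[[0, 0, 0.3, 0, 0, 0, 0.7], [0, 0, 0.8, 0, 0, 0, 0.7], [0, 0, 0.8, 0, 0, 0, 0.7], [0, 0, 0.4, 0, 0, 0, 0.7], [0, 0, 0, 0, 0, 0, 0.7]]])

```text
t: 24.45
ee_pos: [634.3, 191.0, 404.0]
orientation: [2.226, 2.215, 0.005]
ft_force: [0.6, -1.0, 0.7]
width: 61.4
grasp_force: 0.0
```

```bash
python3 - <<'E'
from h import *
o=readout.get_obs(); print(o["t"],o["ee_pos"],o["ft_force"],o["width"])
s,_,_=grab("scene","scene7"); d,_,_=grab("side","side7")
cv2.imwrite("pics/c7.png",np.hstack([s[130:330,130:430],d[130:330,100:400]]))
E
```

```text
24.45 [634.32406847 191.00707167 404.04107342] [ 0.61815803 -0.9768009   0.68371776] 61.39148880376796
```

View pics/c7.png

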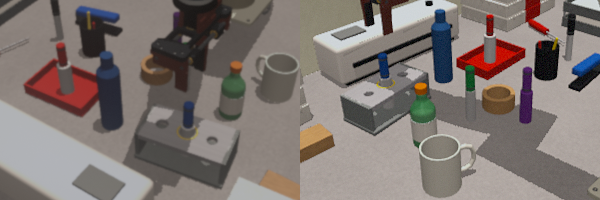

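Both views show the blue mandrel upright in the ringed hole (187,120 / 384,70), the red one upright in the tray (65,70 / 490,40), everything else in place and the gripper clear.

```bash
python3 -c "
from workcell import ctrl
print(ctrl.close_job())"
```

```text
the job is handed in; nothing more can be done
None
```

The ringed hole refused the red 35 mm mandrel, which now stands in the red tray; the blue 30 mm one passed, so it is the thickest that fits, and it stands on the gauge's base; the job is handed in, but no verdict came back.

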